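# Shut one push-latch drawer and spring the other

### The arm

A 7-joint arm with a two-finger parallel gripper is mounted at the origin on the work surface; the furniture and walls round the work are solid. World frame = base frame: x ahead of the robot, y to its left, z up, the work surface at z = 0. Lengths are in m, angles in rad, forces in N, time in s.
With the tool pointing down it reaches from about 0.425 to 0.825 m from the base axis. Payload 3.6 kg.
Tool frame: the origin (TCP) lies at the very end of the fingers, on their centre line; the grasp point (between the pads) lies 19 mm behind it; z points along the fingers, y is the line along which they close (so a half turn about z gives the same grasp; the last joint's range is limited). The gripper opens to 93 mm and grips with 3 to 60 N. Pads are 15 mm wide; open, the fingers measure 128 mm over their backs; the gripper's body (75 mm by 188 mm) begins 65 mm behind the grasp point.
Start: joints at [-1.369, 0.615, -0.013, 1.423, 0.008, 1.103, -0.04], TCP at [0.147, 0.633, 0.219] pointing down, gripper open.
Joint ranges: [-3.12, 3.12], [-0.3, 2.06], [-1.34, 1.32], [0.26, 2.42], [-1.36, 4.5], [0.01, 1.98], [-2.84, 2.84]. Speed limits (rad/s): [2.79, 2.79, 3.14, 3.14, 3.14, 3.14, 3.14].

### API

Orientations are given as a unit quaternion [w, x, y, z].
In Python, from station import r gives the robot as it stands.
- The arm moves only by the shell command python3 -m inch 'ROWS' [FORCE]. ROWS is JSON, one flat list of numbers, 7 for each row, row after row: the turn, a rotation vector about the tool's x, y, z in degrees, then the shift along the tool's x, y, z in m, then the gripper command: -1 is fully open, 1 is shut, values between are in proportion. In form: [ax, ay, az, tx, ty, tz, jaw, ax, ay, az, tx, ty, tz, jaw, ...]. A call has 1 to 12 rows; each row is the pose to reach, as a shift and turn from the pose commanded when the call began, along the tool's axes at that moment; what a row does not reach only later rows make up. A row lasts 1/12 s, in which the tool goes at most 41.7 mm and 7.16 degrees, less where a joint would pass 70% of its speed; a pose out of reach is approached as far as the arm can. A call with a gripper value outside its range is refused whole. The fingers move at their own pace and stop on an object; FORCE is the grip in N (left out, the last holds). Time passes only in rows, so rows that repeat a pose let the fingers close. It gives the time, the measured TCP pose, the force, the opening and the grip force at its end, in the units of the state.
- r.get_state(): the state, without advancing time (a new reading comes with each control period).
- r.capture(name): name is "scene" or "side" or "wrist"; returns (picture, depth): 400x640x3 uint8, red, green, blue; 400x640 float32, m along the optical axis (not along the pixel's ray), 0 where there is no reading.
- r.calibration(name): a dict with "vfov" (degrees; the focal length in pixels is half the picture's height over the tangent of half this angle, whatever the lens; pixels are square), "cx", "cy" (the principal point, pixels), "R" (3x3) and "t" (3): a world point X has camera coordinates R X + t. Camera axes: x right, y down, z forward; pixel columns grow to the right and rows downward; lengths in m; the calibration is good to about 2 mm. A picture is of the moment at which its call begins: read the wrist's pose just before it. calibration takes no time and is no camera call; for the wrist camera it gives the pose at the moment of the call.
- r.hand_in(): hands the job in; it is judged then, once.
Trained networks look in the newest picture that a camera, given by its name, has taken for a name from the list of things; names that differ only in an ending like _2 or _b are one class to them, and where a whole thing is asked for, a point or a joint stands for the part that bears it (a point fixed in the world has none). Each returns a list of dicts, best first, with "score" (0 to 1); they miss things now and then, are a little off and sometimes report something else, mostly with a low value. They report only what shows in the picture. A call takes as long as a camera call. They do not tell look-alikes from the thing itself.
- r.outline_of(query, camera): "pixels" (400x640 bool, what is visible of it) and "uv" ([column, row] in pixels, amid what is visible of it).
- r.spot_point(query, camera): "uv" ([column, row] in pixels: a listed point, or the origin of a listed thing).
The state is a dict: "t": time; "q": joint angles; "qvel": joint speeds; "effort": joint torques, N m; "tool_pos": TCP position; "tcp_rot": TCP orientation; "force": force on the tool from outside, world axes, zero at the start; "torque": the same for the moment, N m; "gripper_width": finger opening in m; "grasp_force": force on a finger pad.
Only numpy, scipy, OpenCV 4.12 (cv2) and the standard library are available. Lean on these libraries where they do the work, as an engineer would, in place of code of your own. Each camera call takes 0.05 s, during which the arm holds its last target. There are 200 camera calls.

### The job

Three small plywood drawer units with push-to-open drawers stand in a row, in any order. I am done with the middle-sized drawer, which was left standing out: push it home until it latches. Then give the narrow drawer a push so that it springs out ready for me, and leave the wide one shut.

Things in the scene. Friction and masses are not known exactly. Their poses are not given: they have to be found in the camera images.
- mid_front (a point): middle of the drawer's front face, 45 mm above the table; rides on the drawer. x axis points into the unit (push direction), z up; turned up to 9 degrees. Front: plain pale board, no handle, 118 mm wide, 10 thick, from 3 to 73 mm above the table. Plywood unit behind it 112 mm wide, 150 deep, 70 high, fixed. The only drawer standing out at the start.
- mid_drawer (a joint): travel of the middle-sized drawer, m: 0 = home and latched, positive = out towards the robot, 0.045 = sprung out to its stop, -0.009 = pressed in to its stop (front then 2 mm off the box). Starts sprung out. Touch latch: press in steadily (under 60 mm/s) to the stop, let go: a latched drawer springs out, following the pusher, one that was out stays latched. It resists with 1 to 4 N on the way; end the push on the stop with 6 to 20 N.
- narrow_front (a point): middle of the drawer's front face, 45 mm above the table; rides on the drawer. x axis points into the unit (push direction), z up; turned up to 9 degrees. Front: plain pale board, no handle, 90 mm wide, 10 thick, from 3 to 73 mm above the table. Plywood unit behind it 84 mm wide, 150 deep, 70 high, fixed. Shut at the start.
- narrow_drawer (a joint): travel of the narrow drawer, m: 0 = home and latched, positive = out towards the robot, 0.045 = sprung out to its stop, -0.009 = pressed in to its stop (front then 2 mm off the box). Starts latched. Same touch latch.
- wide_drawer (a joint): travel of the wide drawer, m: 0 = home and latched, positive = out towards the robot, 0.045 = sprung out to its stop, -0.009 = pressed in to its stop (front then 2 mm off the box). Starts latched and stays so: front 152 mm wide. Same touch latch.
Mind the look-alikes: they are no part of the job. Leave any pink look-alike of the part that bears wide_drawer alone.

How it is judged:
By the outcome, as a careful person would: the job done as asked, in the order asked, and still so for the second after the job is handed in, with the robot touching nothing.
It also fails if it takes over 53 s, if anything falls off the work surface, if the arm or the gripper's body presses on something with over 40 N, if the wrist force passes 120 N, or if a joint passes its speed limit or range.

## Working session

There is one attempt and no reset: what is moved stays moved. The work goes in short steps, Python scripts to look and compute and a shell command to move; the robot and the scene stay as the last step left them, time stands still between calls to the robot, and variables do not carry over. Pictures are saved under pics/ and viewed, at most 10 in all, crops included, and the job is handed in when it is done.

```bash
ls; mkdir -p pics; cat > h.py <<'E'
import numpy as np, cv2
from station import r
def world(name,uv,z=None,depth=None):
    c=r.calibration(name); f=200/np.tan(np.radians(c["vfov"])/2)
    R=np.array(c["R"]);t=np.array(c["t"])
    uv=np.atleast_2d(uv).astype(float)
    d=np.c_[(uv[:,0]-c["cx"])/f,(uv[:,1]-c["cy"])/f,np.ones(len(uv))]
    o=-R.T@t; w=d@R
    s=np.asarray(depth)[:,None] if depth is not None else ((z-o[2])/w[:,2])[:,None]
    return o+s*w
E
python3 - <<'E'
from h import *
for n in ("scene","side"):
    p,d=r.capture(n); cv2.imwrite(f"pics/{n}0.png",p[:,:,::-1]); np.save(f"pics/{n}0.npy",d)
    for q in ("mid_front","narrow_front"):
        for a in r.spot_point(q,n)[:3]:
            u=np.round(a["uv"]).astype(int); print(n,q,a["score"],u,world(n,u,depth=[d[u[1],u[0]]]).round(3))
s=r.get_state(); print(s["tool_pos"],s["tcp_rot"],s["t"],s["force"])
E
```

```text
pics
scene mid_front 0.84 [383 259] [[ 0.439 -0.194  0.041]]
scene narrow_front 0.73 [329 169] [[0.482 0.165 0.061]]
side mid_front 0.96 [370 265] [[ 0.438 -0.212  0.057]]
side narrow_front 0.69 [321 174] [[0.482 0.201 0.029]]
[0.14735323 0.63280755 0.21825833] [-5.33508864e-05  1.14138256e-01  9.93464780e-01 -4.32061374e-04] 0.3 [ 0.36107281  0.27121475 -0.66672409]
```

View pics/scene0.png

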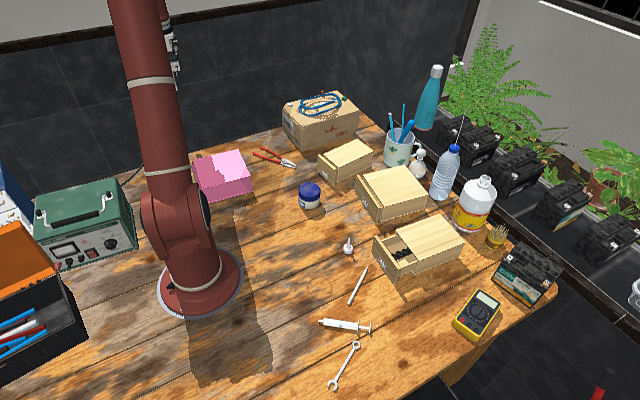

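View pics/side0.png

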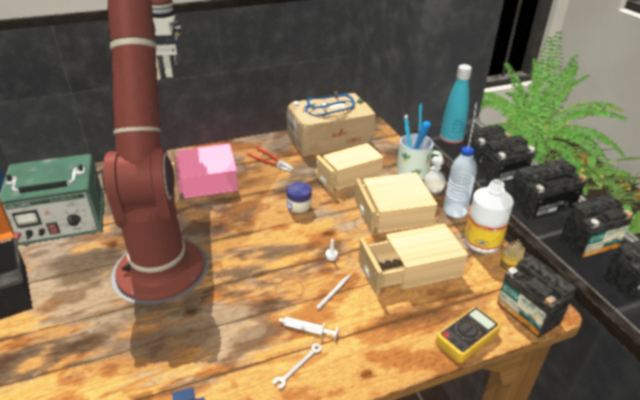

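The scene shows the narrow unit at about (345,160), the wide one at (393,193) and the mid one, standing out, at (418,245). A blue jar is at (310,195) in front of the narrow and wide units, and the pink box at (222,175) is the look-alike. Next I'll fit the tops from depth.

```bash
python3 - <<'E'
from h import *
for n in ("scene","side"):
    d=np.load(f"pics/{n}0.npy"); v,u=np.nonzero(d>0)
    P=world(n,np.c_[u,v],depth=d[v,u])
    # jar & tall stuff near
    for nm,m in (("jar",(P[:,0]>.25)&(P[:,0]<.46)&(P[:,1]>-.3)&(P[:,1]<.3)&(P[:,2]>.02)),):
        Q=P[m]; g=np.round(Q[:,:2]/.03).astype(int)
        for k in np.unique(g,axis=0):
            s=Q[(g==k).all(1)]
            if len(s)>8: print(nm,k*.03,len(s),s[:,2].max().round(3))
    m=(abs(P[:,2]-.072)<.007)&(P[:,0]>.38)&(P[:,0]<.75)&(abs(P[:,1])<.35)
    im=np.zeros((400,640),np.uint8); im[v[m],u[m]]=1
    k,L,st,_=cv2.connectedComponentsWithStats(cv2.erode(im,np.ones((2,2),np.uint8)))
    lab=L[v,u]
    for i in range(1,k):
        if st[i,4]<60: continue
        Q=P[m&(lab==i)]; (c,s,a)=cv2.minAreaRect(Q[:,:2].astype(np.float32))
        print(n,st[i],"c",np.round(c,3),"s",np.round(s,3),"a",round(a,1),Q[:,2].mean().round(3), Q[:,0].min().round(3))
        print(cv2.boxPoints((c,s,a)).round(3).tolist())
E
```

```text
jar [0.36 0.09] 129 0.064
jar [0.36 0.12] 91 0.064
jar [ 0.39 -0.09] 22 0.054
jar [0.39 0.09] 119 0.065
jar [0.39 0.12] 66 0.065
jar [0.39 0.15] 19 0.063
jar [ 0.42 -0.24] 34 0.074
jar [0.42 0.12] 14 0.062
jar [ 0.45 -0.24] 144 0.077
jar [ 0.45 -0.21] 136 0.076
jar [ 0.45 -0.18] 123 0.076
jar [ 0.45 -0.15] 114 0.076
scene [324 140  49  28 655] c [0.575 0.198] s [0.146 0.083] a 7.5 0.07 0.498
[[0.4970000088214874, 0.2290000021457672], [0.5080000162124634, 0.1469999998807907], [0.652999997138977, 0.16599999368190765], [0.6420000195503235, 0.24899999797344208]]
scene [ 364  166   64   41 1514] c [ 0.618 -0.   ] s [0.145 0.149] a 81.5 0.07 0.535
[[0.5339999794960022, -0.061000000685453415], [0.6809999942779541, -0.08299999684095383], [0.703000009059906, 0.061000000685453415], [0.5550000071525574, 0.08299999684095383]]
scene [357 176  24  34  97] c [0.527 0.012] s [0.148 0.008] a 81.5 0.072 0.515
[[0.5120000243186951, -0.05999999865889549], [0.5210000276565552, -0.06199999898672104], [0.5419999957084656, 0.08500000089406967], [0.5339999794960022, 0.0860000029206276]]
scene [ 396  215   69
[... 1874 characters left out ...]
2  0.068] a 21.1 0.072 0.718
[[0.7059999704360962, -0.16899999976158142], [0.7300000190734863, -0.23199999332427979], [0.7490000128746033, -0.22499999403953552], [0.7250000238418579, -0.16200000047683716]]
side [ 387  226   80   43 2073] c [ 0.58  -0.209] s [0.112 0.15 ] a 84.8 0.069 0.502
[[0.5, -0.257999986410141], [0.6499999761581421, -0.2709999978542328], [0.6600000262260437, -0.1599999964237213], [0.5099999904632568, -0.1459999978542328]]
side [361 239  21  37 148] c [ 0.443 -0.198] s [0.113 0.01 ] a 85.8 0.072 0.435
[[0.4339999854564667, -0.2549999952316284], [0.4440000057220459, -0.2549999952316284], [0.453000009059906, -0.1420000046491623], [0.4429999887943268, -0.14100000262260437]]
```

```bash
cat >> h.py <<'E'
from scipy.spatial.transform import Rotation as Ro
def plan(*tg):
    """targets (x,y,z,yaw of push direction=-tool x, deg) -> tool-frame turn, shift"""
    s=r.get_state(); q=s["tcp_rot"]; R0=Ro.from_quat([q[1],q[2],q[3],q[0]])
    print("at",np.round(s["tool_pos"],4),"F",np.round(s["force"],1),"t",s["t"])
    for x,y,z,yaw in tg:
        a=np.radians(yaw); X=-np.array([np.cos(a),np.sin(a),0]); Z=np.array([0,0,-1.])
        R1=Ro.from_matrix(np.c_[X,np.cross(Z,X),Z])
        print((R0.inv()*R1).as_rotvec(degrees=True).round(1), R0.inv().apply(np.array([x,y,z])-s["tool_pos"]).round(4))
E
python3 -c "
from h import *
plan((.38,.47,.22,-13),(.48,.2,.22,-9),(.46,-.02,.22,-5))"
```

```text
at [0.1474 0.6328 0.2183] F [ 0.4  0.3 -0.7] t 0.3
[-0.  -0.  -0.1] [-0.2635 -0.1058 -0.0017]
[-0.  -0.  -4.1] [-0.4221 -0.3461 -0.0014]
[-0.  -0.  -8.1] [-0.4525 -0.5649 -0.0013]
```

```bash
python3 -m inch '[0,0,0,-0.04,-0.015,0,1, 0,0,0,-0.08,-0.03,0,1, 0,0,0,-0.12,-0.045,0,1, 0,0,0,-0.16,-0.06,0,1, 0,0,0,-0.2,-0.075,0,1, 0,0,0,-0.235,-0.095,0,1, 0,0,0,-0.26,-0.125,0,1, 0,0,-1,-0.285,-0.155,0,1, 0,0,-2,-0.31,-0.185,0,1, 0,0,-3,-0.335,-0.215,0,1, 0,0,-4,-0.36,-0.245,0,1, 0,0,-4,-0.38,-0.28,0,1]' 10
python3 -c "
from h import *
plan((.46,.1,.22,-7),(.44,-.1,.2,-5),(.415,-.196,.12,-5),(.415,-.196,.035,-5))"
```

```text
t: 1.3
tool_pos: [0.4556, 0.2728, 0.2188]
tcp_rot: [0.001, 0.079, 0.997, 0.0]
force: [0.8, 0.8, 0.1]
gripper_width: 0.0175
grasp_force: 0.0
at [0.4556 0.2728 0.2188] F [0.8 0.8 0.1] t 1.3
[ 0.1  0.1 -2.1] [-0.0317 -0.1699 -0.0013]
[ 0.1  0.1 -4.1] [-0.0435 -0.3706  0.0185]
[ 0.1  0.1 -4.1] [-0.0338 -0.4694  0.0983]
[ 0.1  0.1 -4.1] [-0.0337 -0.4695  0.1833]
```

```bash
python3 -m inch '[0,0,0,-0.01,-0.04,0,1, 0,0,0,-0.015,-0.08,0,1, 0,0,-1,-0.02,-0.12,0,1, 0,0,-2,-0.03,-0.16,0,1, 0,0,-2,-0.035,-0.2,0,1, 0,0,-3,-0.038,-0.24,0,1, 0,0,-4,-0.04,-0.28,0,1, 0,0,-4,-0.04,-0.32,0,1, 0,0,-4,-0.04,-0.36,0.005,1, 0,0,-4,-0.038,-0.4,0.015,1, 0,0,-4,-0.036,-0.435,0.035,1, 0,0,-4,-0.034,-0.465,0.06,1]'
python3 - <<'E'
from h import *
plan((.415,-.196,.12,-5),(.415,-.196,.035,-5))
E
```

```text
t: 2.3
tool_pos: [0.4145, -0.1938, 0.1596]
tcp_rot: [0.002, 0.046, 0.999, -0.001]
force: [0.3, -0.3, -0.8]
gripper_width: 0.0006
grasp_force: 0.0
at [ 0.4145 -0.1938  0.1596] F [ 0.3 -0.3 -0.8] t 2.3
[-0.1  0.3 -0.2] [-0.0005 -0.0021  0.0396]
[-0.1  0.3 -0.2] [-1.000e-04 -1.900e-03  1.246e-01]
```

```bash
python3 - <<'E'
from h import *
p,d=r.capture("wrist"); cv2.imwrite("pics/w1.png",p[:,:,::-1])
v,u=np.nonzero(d>0); P=world("wrist",np.c_[u,v],depth=d[v,u])
m=(abs(P[:,2]-.072)<.006)&(P[:,0]>.41)&(P[:,0]<.465)&(abs(P[:,1]+.2)<.09)
Q=P[m]
if len(Q)>50: print(len(Q),cv2.minAreaRect(Q[:,:2].astype(np.float32)),Q[:,2].mean())
E
```

```text
1554 ((0.43838709592819214, -0.200678288936615), (0.1172311082482338, 0.010157742537558079), 84.77581024169922) 0.06763474116267418
```

View pics/w1.png

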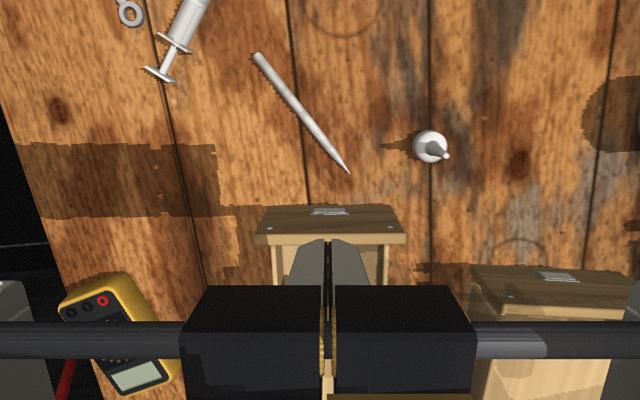

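The wrist view shows the mid drawer's front edge at rows 205–240, columns 255–405, with the fingers just behind it in the picture. The face is at x≈0.433. I'll descend a little further back.

```bash
python3 -m inch '[0,0,0,0.008,-0.003,0,1, 0,0,0,0.01,-0.005,0.025,1, 0,0,0,0.01,-0.005,0.06,1, 0,0,0,0.01,-0.005,0.095,1, 0,0,0,0.01,-0.005,0.122,1, 0,0,0,0.01,-0.005,0.122,1]'
python3 - <<'E'
from h import *
plan((.4335,-.2,.035,-5),(.485,-.2045,.035,-5))
E
```

```text
t: 2.85
tool_pos: [0.4014, -0.1919, 0.0335]
tcp_rot: [-0.004, 0.043, 0.999, 0.002]
force: [-0.6, -0.1, 0.0]
gripper_width: 0.0008
grasp_force: 0.0
at [ 0.4014 -0.1919  0.0335] F [-0.6 -0.1  0. ] t 2.85
[ 0.2 -0.4  0. ] [-0.0327 -0.0053 -0.0017]
[ 0.2 -0.4  0. ] [-0.0844 -0.0053 -0.0021]
```

```bash
python3 -m inch '[0,0,0,-0.004,-0.002,-0.001,1, 0,0,0,-0.008,-0.004,-0.001,1, 0,0,0,-0.012,-0.006,-0.001,1, 0,0,0,-0.016,-0.006,-0.001,1, 0,0,0,-0.02,-0.006,-0.001,1, 0,0,0,-0.024,-0.006,-0.001,1, 0,0,0,-0.028,-0.006,-0.001,1, 0,0,0,-0.032,-0.006,-0.001,1, 0,0,0,-0.036,-0.006,-0.001,1, 0,0,0,-0.04,-0.006,-0.001,1, 0,0,0,-0.044,-0.006,-0.001,1, 0,0,0,-0.048,-0.006,-0.001,1]'
python3 -m inch '[0,0,0,-0.004,0,0,1, 0,0,0,-0.008,0,0,1, 0,0,0,-0.012,0,0,1, 0,0,0,-0.016,0,0,1, 0,0,0,-0.019,0,0,1, 0,0,0,-0.022,0,0,1, 0,0,0,-0.022,0,0,1]'
```

```text
t: 3.85
tool_pos: [0.4504, -0.2044, 0.0375]
tcp_rot: [-0.001, 0.045, 0.999, 0.0]
force: [-3.0, 0.9, 3.0]
gripper_width: 0.0002
grasp_force: 1.4
t: 4.43
tool_pos: [0.4738, -0.2063, 0.0375]
tcp_rot: [0.0, 0.044, 0.999, 0.0]
force: [-1.4, 2.4, 0.3]
gripper_width: 0.0008
grasp_force: 0.9
```

```bash
python3 -m inch '[0,0,0,-0.003,0,0,1, 0,0,0,-0.005,0,0,1, 0,0,0,-0.007,0,0,1, 0,0,0,-0.007,0,0,1]'
```

```text
t: 4.77
tool_pos: [0.4803, -0.207, 0.0375]
tcp_rot: [0.0, 0.044, 0.999, 0.0]
force: [-2.1, 1.3, -0.1]
gripper_width: 0.0002
grasp_force: 1.0
```

```bash
python3 -m inch '[0,0,0,-0.002,0,0,1, 0,0,0,-0.003,0,0,1, 0,0,0,-0.003,0,0,1]'
```

```text
t: 5.02
tool_pos: [0.4829, -0.2074, 0.0375]
tcp_rot: [-0.0, 0.044, 0.999, 0.0]
force: [-2.4, 2.5, -0.5]
gripper_width: 0.0003
grasp_force: 1.2
```

```bash
python3 -m inch '[0,0,0,-0.002,0,0,1, 0,0,0,-0.003,0,0,1, 0,0,0,-0.003,0,0,1]'
```

```text
t: 5.27
tool_pos: [0.4837, -0.2075, 0.0375]
tcp_rot: [-0.002, 0.045, 0.999, 0.001]
force: [-5.2, 3.3, 2.7]
gripper_width: 0.0003
grasp_force: 2.9
```

```bash
python3 -m inch '[0,0,0,-0.001,0,0,1, 0,0,0,-0.002,0,0,1, 0,0,0,-0.002,0,0,1]'
```

```text
t: 5.52
tool_pos: [0.4836, -0.2075, 0.0375]
tcp_rot: [-0.004, 0.045, 0.999, 0.001]
force: [-8.7, 2.8, 5.0]
gripper_width: 0.0004
grasp_force: 4.4
```

```bash
python3 -m inch '[0,0,0,-0.001,0,0,1, 0,0,0,-0.002,0,0,1, 0,0,0,-0.002,0,0,1]'
python3 -m inch '[0,0,0,0.004,0,0,1, 0,0,0,0.008,0,0,1, 0,0,0,0.012,0,0,1, 0,0,0,0.016,0,0,1, 0,0,0,0.02,0,0,1, 0,0,0,0.024,0,0,1, 0,0,0,0.03,0,0,1, 0,0,0,0.04,0,0,1]'
python3 - <<'E'
from h import *
p,d=r.capture("wrist"); cv2.imwrite("pics/w2.png",p[:,:,::-1])
v,u=np.nonzero(d>0); P=world("wrist",np.c_[u,v],depth=d[v,u])
for n in ("scene",):
    p,d=r.capture(n); cv2.imwrite("pics/s2.png",p[100:300,240:560,::-1].repeat(2,0).repeat(2,1)); v,u=np.nonzero(d>0); P=world(n,np.c_[u,v],depth=d[v,u])
    m=(abs(P[:,2]-.072)<.007)&(P[:,0]>.41)&(P[:,0]<.53)&(P[:,1]<-.13)&(P[:,1]>-.27)
    x=P[m]; h=np.histogram(x[:,0]+.087*(x[:,1]+.2),np.arange(.42,.53,.005)); print(h[0]); 
plan((.44,-.2,.2,-5),(.46,.05,.2,0),(.45,.18,.2,7))
E
```

```text
t: 5.77
tool_pos: [0.4837, -0.2074, 0.0375]
tcp_rot: [-0.006, 0.045, 0.999, 0.001]
force: [-12.5, 2.9, 10.0]
gripper_width: 0.0009
grasp_force: 5.9
t: 6.43
tool_pos: [0.4513, -0.2053, 0.038]
tcp_rot: [0.002, 0.044, 0.999, -0.001]
force: [0.2, -0.0, 0.3]
gripper_width: 0.0003
grasp_force: 0.0
[ 0  0  3 21  5  2  0  0  0  0  0  0  1  6  2  0  7  4  0  0  0  2]
at [ 0.4485 -0.205   0.0378] F [-0.1  0.7 -0.1] t 6.5333
[-0.  -0.1 -0.2] [ 0.009   0.0041 -0.1622]
[-0.  -0.1 -5.2] [ 0.0117  0.2549 -0.1623]
[ -0.   -0.1 -12.2] [ 0.0334  0.3835 -0.1623]
```

View pics/s2.png

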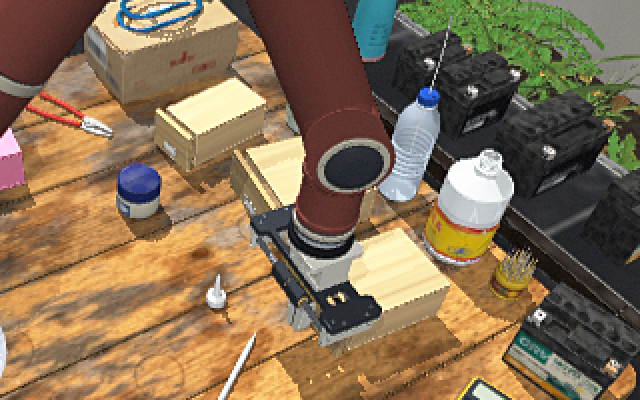

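```bash
python3 -m inch '[0,0,0,0.005,0,-0.02,1, 0,0,0,0.009,0,-0.055,1, 0,0,0,0.009,0,-0.09,1, 0,0,0,0.009,0.01,-0.12,1, 0,0,-1,0.009,0.04,-0.14,1, 0,0,-2,0.009,0.08,-0.14,1, 0,0,-3,0.009,0.12,-0.14,1, 0,0,-4,0.009,0.16,-0.14,1, 0,0,-5,0.01,0.2,-0.14,1, 0,0,-7,0.012,0.24,-0.14,1, 0,0,-9,0.015,0.28,-0.14,1, 0,0,-11,0.02,0.32,-0.14,1]'
python3 - <<'E'
from h import *
p,d=r.capture("scene"); v,u=np.nonzero(d>0); P=world("scene",np.c_[u,v],depth=d[v,u])
cv2.imwrite("pics/s3.png",p[100:300,240:560,::-1].repeat(2,0).repeat(2,1))
m=(abs(P[:,2]-.072)<.007)&(P[:,0]>.41)&(P[:,0]<.53)&(P[:,1]<-.13)&(P[:,1]>-.27)
x=P[m]; print(np.histogram(x[:,0]+.087*(x[:,1]+.2),np.arange(.42,.53,.005))[0])
x=x[(x[:,0]+.087*(x[:,1]+.2))<.495]
if len(x)>20: print(cv2.minAreaRect(x[:,:2].astype(np.float32)))
p,d=r.capture("wrist"); v,u=np.nonzero(d>0); P=world("wrist",np.c_[u,v],depth=d[v,u])
m=(abs(P[:,2]-.07)<.008)&(P[:,0]>.465)&(P[:,0]<.51)&(P[:,1]>.13)&(P[:,1]<.24); x=P[m]
if len(x)>20: print("narrow",len(x),cv2.minAreaRect(x[:,:2].astype(np.float32)),x[:,0].min())
plan((.45,.18,.12,7),(.45,.18,.035,7))
E
```

```text
t: 7.53
tool_pos: [0.4594, 0.1181, 0.1782]
tcp_rot: [0.001, -0.052, 0.999, 0.0]
force: [0.5, -0.6, -0.1]
gripper_width: 0.0003
grasp_force: 0.0
[ 0  0  0  0  0  0  0  0  0  0  2 37 46 43 41 32 45 49 70 62 65 44]
((0.4872167408466339, -0.19942732155323029), (0.11541052907705307, 0.01150496955960989), 86.38790893554688)
narrow 2332 ((0.4938008785247803, 0.184817373752594), (0.032393258064985275, 0.08986257016658783), 0.0007871945854276419) 0.47760380280618575
at [0.4584 0.1249 0.1781] F [-0.9  0.4 -0.2] t 7.6333
[ 0.3  0.2 -0.3] [0.0021 0.0554 0.0584]
[ 0.3  0.2 -0.3] [0.0023 0.0549 0.1434]
```

View pics/s3.png

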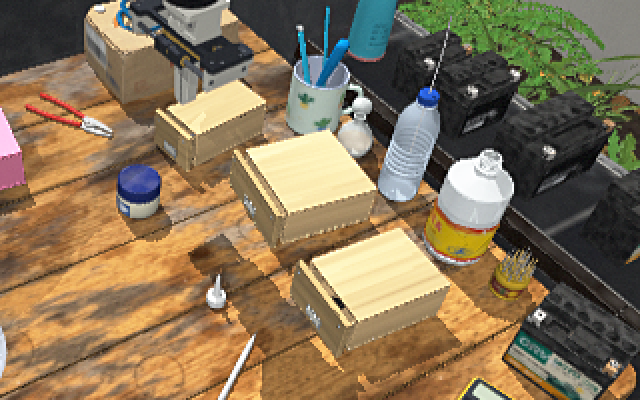

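The mid drawer is home: its front is at x≈0.48 and a small gap to the box shows at (330,305) in the crop. Before descending I'll check that the cardboard box is clear of the gripper body.

```bash
python3 - <<'E'
from h import *
d=np.load("pics/scene0.npy"); v,u=np.nonzero(d>0); P=world("scene",np.c_[u,v],depth=d[v,u])
for z in (.09,.12):
    m=(P[:,2]>z)&(P[:,2]<.2)&(P[:,0]>.36)&(P[:,0]<.62)&(P[:,1]>.1)&(P[:,1]<.45); Q=P[m]
    print(z,len(Q),Q.min(0).round(3) if len(Q) else '',Q.max(0).round(3) if len(Q) else '')
E
```

```text
0.09 864 [0.474 0.35  0.09 ] [0.62  0.45  0.154]
0.12 135 [0.521 0.378 0.12 ] [0.619 0.45  0.154]
```

Clear.

```bash
python3 -m inch '[0,0,0,0.005,0.035,0,1, 0,0,0,0.008,0.055,0.01,1, 0,0,0,0.008,0.056,0.045,1, 0,0,0,0.008,0.056,0.08,1, 0,0,0,0.008,0.056,0.115,1, 0,0,0,0.008,0.056,0.14,1, 0,0,0,0.008,0.056,0.14,1]'
python3 - <<'E'
from h import *
plan((.47,.1835,.037,7),(.48,.1845,.037,7))
E
```

```text
t: 8.22
tool_pos: [0.4424, 0.1691, 0.0338]
tcp_rot: [-0.004, -0.051, 0.999, -0.002]
force: [-0.2, -0.9, -0.0]
gripper_width: 0.0
grasp_force: 0.0
at [0.4424 0.1691 0.0338] F [-0.2 -0.9 -0. ] t 8.2167
[-0.2 -0.5 -1.2] [-0.0289  0.0115 -0.0035]
[-0.2 -0.5 -1.2] [-0.039   0.0115 -0.0035]
```

```bash
python3 -m inch '[0,0,-1,-0.002,0.005,-0.002,1, 0,0,-1,-0.006,0.01,-0.002,1, 0,0,-1,-0.01,0.01,-0.002,1, 0,0,-1,-0.014,0.01,-0.002,1, 0,0,-1,-0.018,0.01,-0.002,1, 0,0,-1,-0.021,0.01,-0.002,1, 0,0,-1,-0.024,0.01,-0.002,1, 0,0,-1,-0.027,0.01,-0.002,1, 0,0,-1,-0.03,0.01,-0.002,1, 0,0,-1,-0.03,0.01,-0.002,1]'
```

```text
t: 9.05
tool_pos: [0.4738, 0.1837, 0.0396]
tcp_rot: [-0.0, -0.06, 0.998, -0.0]
force: [0.1, -0.1, -0.2]
gripper_width: 0.0002
grasp_force: 0.0
```

```bash
python3 -m inch '[0,0,0,-0.002,0,0,1, 0,0,0,-0.004,0,0,1, 0,0,0,-0.006,0,0,1, 0,0,0,-0.008,0,0,1, 0,0,0,-0.01,0,0,1, 0,0,0,-0.012,0,0,1, 0,0,0,-0.013,0,0,1]'
```

```text
t: 9.63
tool_pos: [0.4833, 0.1848, 0.0394]
tcp_rot: [-0.004, -0.06, 0.998, -0.001]
force: [-9.0, -1.7, 6.8]
gripper_width: 0.0006
grasp_force: 4.3
```

```bash
python3 -m inch '[0,0,0,-0.001,0,0,1, 0,0,0,-0.002,0,0,1, 0,0,0,-0.002,0,0,1]'
```

```text
t: 9.88
tool_pos: [0.4832, 0.1848, 0.0394]
tcp_rot: [-0.005, -0.061, 0.998, -0.001]
force: [-9.9, -1.1, 8.8]
gripper_width: 0.0008
grasp_force: 5.2
```

```bash
python3 -m inch '[0,0,0,0.004,0,0,1, 0,0,0,0.008,0,0,1, 0,0,0,0.012,0,0,1, 0,0,0,0.016,0,0,1, 0,0,0,0.02,0,0,1, 0,0,0,0.024,0,0,1, 0,0,0,0.028,0,0,1, 0,0,0,0.032,0,0,1, 0,0,0,0.036,0,0,1, 0,0,0,0.04,0,0,1, 0,0,0,0.044,0,0,1, 0,0,0,0.048,0,0,1]'
python3 -m inch '[0,0,0,0.004,0,0,1, 0,0,0,0.008,0,0,1, 0,0,0,0.012,0,0,1, 0,0,0,0.016,0,0,1, 0,0,0,0.02,0,0,1, 0,0,0,0.024,0,0,1, 0,0,0,0.028,0,0,1, 0,0,0,0.028,0,0,1]'
```

```text
t: 10.88
tool_pos: [0.4408, 0.1798, 0.0398]
tcp_rot: [0.0, -0.06, 0.998, 0.0]
force: [-0.9, -0.7, -0.6]
gripper_width: 0.0003
grasp_force: 0.4
t: 11.55
tool_pos: [0.4119, 0.1764, 0.0396]
tcp_rot: [-0.001, -0.06, 0.998, -0.0]
force: [-0.1, 0.9, 0.3]
gripper_width: 0.0003
grasp_force: 0.0
```

Raise straight up, clear of the drawer, and verify.

```bash
python3 -m inch '[0,0,0,0,0,-0.03,1, 0,0,0,0,0,-0.06,1, 0,0,0,0,0,-0.095,1, 0,0,0,0,0,-0.13,1, 0,0,0,0,0,-0.16,1, 0,0,0,0,0.03,-0.18,1, 0,0,0,-0.01,0.07,-0.18,1, 0,0,0,-0.01,0.11,-0.18,1, 0,0,0,-0.01,0.14,-0.18,1, 0,0,0,-0.01,0.14,-0.18,1]'
python3 - <<'E'
from h import *
p,d=r.capture("side"); v,u=np.nonzero(d>0); P=world("side",np.c_[u,v],depth=d[v,u])
cv2.imwrite("pics/d4.png",p[100:300,240:560,::-1].repeat(2,0).repeat(2,1))
for y0,yaw,w in ((-.2,-5,.05),(.01,8.5,.06),(.18,7,.035)):
    m=(abs(P[:,2]-.072)<.007)&(P[:,0]>.4)&(P[:,0]<.58)&(abs(P[:,1]-y0)<w)
    x=P[m]; print(y0,np.histogram(x[:,0]+np.tan(np.radians(yaw))*(x[:,1]-y0),np.arange(.40,.58,.01))[0])
print(r.get_state()["tool_pos"])
E
```

```text
t: 12.38
tool_pos: [0.4035, 0.3249, 0.2197]
tcp_rot: [-0.0, -0.066, 0.998, 0.003]
force: [0.0, 0.0, 0.3]
gripper_width: 0.0003
grasp_force: 0.0
-0.2 [  0   0   0   0   0   0   0   0 119  50  79 125 133 126 127 131 123]
0.01 [  0   0   0   0   0   0   0   0   0   0   5  36  33  59  81  85 101]
0.18 [ 0  0  0 30 43  0  0  0  0  0 30 45 51 40 45 40 43]
[0.4045455  0.32058163 0.21938108]
```

View pics/d4.png

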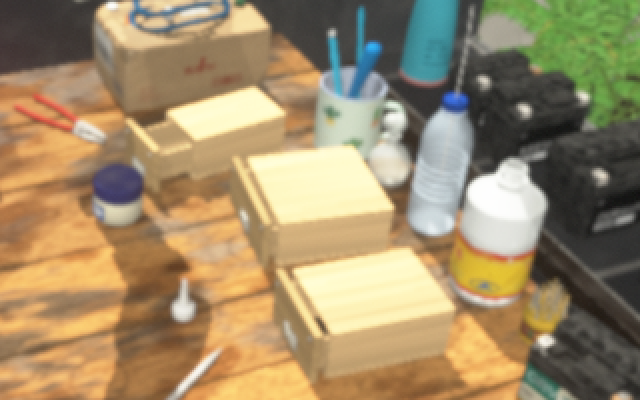

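The narrow drawer is out at (150,145), the wide one is shut at (310,200), and the mid one is home at (365,310). The robot is touching nothing.

```bash
python3 -c "
from station import r
print(r.hand_in())"
```

```text
the job is handed in; nothing more can be done
None
```

The job is handed in: the middle drawer is pushed home and latched, the narrow drawer has sprung out, the wide drawer stayed shut, and the arm stands clear (about 12.5 s of the 53 s used).

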